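Press the turntable drive gear home on its splined shaft and hold it

TASK

Take the yellow drive gear out of the blue parts tray and fit it, hub up as it lies, on the upright shaft of the layout's turntable drive: turn it until the splines mesh and push it down against the clutch spring until it sits fully home on the shaft's shoulder. Finish while still holding it pressed home with the gripper: do not let go, the spring would lift the gear before I have snapped the retaining clip into the groove above the hub. Leave the locomotive, the loaded wagon, the grease jar and the screwdriver where they are.

Things in the scene. Friction and masses are not known exactly. Their poses are not given: they have to be found in the camera images.
- gear: Loose yellow plastic gear, 60 to 130 g, lying hub up in the tray. Origin: centre of its underside, on its axis; z up through the hub. Toothed disc 62 mm over its 24 teeth, z 0 to 10 mm; hub z 10 to 42 mm. Splined bore right through: 26 mm wide, with six internal teeth 3 mm wide over the whole height at 0, 60, 120.. degrees from the x axis, 16.4 mm between opposite teeth.
- hub_top (a point): Centre of the top of the gear's hub, on its axis 42 mm above the gear's underside, 32 mm above the toothed disc. The hub is twelve-sided, 38 mm across flats; its upright flats face 0, 30, 60.. degrees from the gear's x axis. A good place to grip.
- tray: Fixed blue parts tray, 100 (x) by 160 (y) mm, walls 11 mm high, floor 3 mm thick; origin at the centre of its underside. A cross wall 41.5 mm to +y of the origin divides it: the gear lies in the large part, about 19 mm to -y of the origin; spare clips and screws lie in the small one.
- drive: Fixed turntable drive: grey worm gearbox, 80 mm round, top 48 mm up, and a motor on a plywood board (55 mm to -x, 95 mm to +x, 55 mm to each side). Origin: on the upright shaft's axis at the drawer floor, z up. The worm locks the shaft: it does not turn. The gear meshes when its x axis and the drive's make a multiple of 60 degrees, to within about 8 degrees if well centred.
- seat (a point): Centre of the flat top of the shaft's shoulder (31 mm in diameter), 66 mm above the drawer floor, on the shaft axis, axes as the drive's. The gear is home when its origin is here. Six splines rise 24 mm from here, 24 mm over their tips, 2.8 mm wide, with flat upper ends, at 30, 90, 150.. degrees from the x axis.
- shaft_tip (a point): Top of the shaft, on its axis, 50 mm above the shoulder, 116 mm above the drawer floor. The upper 26 mm, above the splines, is a plain round pilot 15.2 mm in diameter, chamfered to 10 mm at the tip, with the black clip groove 5 to 7 mm below the tip.
- clutch (a joint): Travel in m of the brass spring-loaded clutch plate, a ring 33 to 54 mm in diameter round the shoulder. 0: free, its top 8 mm above the shoulder; it grows as the gear pushes it down and reads about 0.008 with the gear home. The spring pushes up with about 3 N at 0 and 9 N at 0.008, more than the gear's weight.
- loco: Green shunting locomotive, 190 x 60 x 92 mm, loose, at the left side; origin at the centre of its underside.
- wagon: Silver flatbed wagon, 240 x 62 x 32 mm, loose, at the right side, with two crates on it; origin at the centre of its underside.
- crate0: Small wooden freight crate, 30 x 30 x 26 mm, loose on the wagon's deck; origin at the centre of its underside.
- crate1: The other crate on the wagon, the same.
- grease: Small grease jar, 38 mm in diameter, 50 mm high, red cap, loose, between the drive and the coach; origin at the centre of its underside.
- screwdriver: Screwdriver 170 mm long, about 25 mm thick at most, loose, lying at the right, inside the wagon.

How it is judged:
By the outcome, as a careful person would: the job done as asked, in the order asked, and still so for the second after the job is handed in, while the arm keeps its last pose, push and grip.
It also fails if it takes over 45 s, if anything falls off the work surface, if the arm or the gripper's body presses on something with over 40 N, if the wrist force passes 120 N, or if a joint passes its speed limit or range.

ROBOT

A 6-joint arm with a two-finger parallel gripper is mounted at the origin on the work surface. World frame = base frame: x ahead of the robot, y to its left, z up, the work surface at z = 0. Lengths are in m, angles in rad, forces in N, time in s.
With the tool pointing down it reaches from about 0.35 to 0.85 m from the base axis. Payload 8.1 kg.
Tool frame: the origin (TCP) lies midway between the tips of the shut fingers; the grasp point (between the pads) lies 19 mm behind it; z points along the fingers, y is the line along which they close (so a half turn about z gives the same grasp; the last joint's range is limited). The gripper opens to 93 mm and grips with 3 to 60 N. Pads are 15 mm wide; open, the fingers measure 128 mm over their backs; the gripper's body (75 mm by 188 mm) begins 65 mm behind the grasp point.
Start: joints at [1.136, 0.13, 1.488, -0, 1.523, -0.085], TCP at [0.206, 0.564, 0.219] pointing down, gripper open.
Joint ranges: [-2.96, 2.96], [-0.89, 2.26], [0.02, 2.5], [-1.34, 4.48], [0, 2.73], [-2.66, 2.66]. Speed limits (rad/s): [2.39, 2.39, 2.79, 3.14, 3.14, 3.14].

INTERFACE

Orientations are given as a rotation vector (axis times angle).
In Python, from plant import read_state, read_camera, get_calibration, close_job gives the robot as it stands.
- The arm moves only by the shell command python3 -m crank 'ROWS' [FORCE]. ROWS is JSON, a list that holds one entry, the list of rows, each a list of 7 numbers: the gripper's target within -1 to 1 (fully open at 1, half-way at 0, shut at -1), then the shift along the tool's x, y, z as a fraction of full scale, then the turn, a rotation vector about the tool's x, y, z as a fraction of full scale. In form: [[[grip, x, y, z, rx, ry, rz], ...]]. A call has exactly 5 rows; each row is the pose to reach, as a shift and turn from the pose commanded when the call began, along the tool's axes at that moment; what a row does not reach only later rows make up. Full scale, the value 1, is 0.5 m for a shift and 90 degrees for a turn. A row lasts 1/8 s, in which the tool goes at most 62.5 mm and 10.7 degrees, less where a joint would pass 70% of its speed; a pose out of reach is approached as far as the arm can. A call with a number of a shift or a turn outside -1 to 1 is refused whole. A call with a gripper value outside its range is refused whole. The fingers move at their own pace and stop on an object; FORCE is the grip in N (left out, the last holds). Time passes only in rows, so rows that repeat a pose let the fingers close, or fill a call up. It gives the time, the measured TCP pose, the force, the opening and the grip force at its end, in the units of the state.
- read_state(): the state, without advancing time (a new reading comes with each control period).
- read_camera(name): name is "scene" or "top"; returns the picture (400x640x3 uint8, red, green, blue); there is no depth.
- get_calibration(name): a dict with "fx", "fy", "cx", "cy" (pixels), "dist_coeffs" ([k1, k2, p1, p2, k3] as OpenCV has them; the pictures are not rectified), "eye" and "orientation" of the camera in the world. Camera axes: x right, y down, z forward; pixel columns grow to the right and rows downward; lengths in m; the calibration is good to about 2 mm. A picture is of the moment at which its call begins. get_calibration takes no time and is no camera call.
- close_job(): hands the job in; it is judged then, once.
The state is a dict: "t": time; "q": joint angles; "dq": joint speeds; "joint_torque": joint torques, N m; "tool_pos": TCP position; "orientation": TCP orientation; "force": force on the tool from outside, world axes, zero at the start; "wrist_torque": the same for the moment, N m; "opening": finger opening in m; "gripper_force": force on a finger pad.
Only numpy, scipy, OpenCV 4.12 (cv2) and the standard library are available. Lean on these libraries where they do the work, as an engineer would, in place of code of your own. Each camera call takes 0.05 s, during which the arm holds its last target. There are 200 camera calls.

## Working session

There is one attempt and no reset: what is moved stays moved. The work goes in short steps, Python scripts to look and compute and a shell command to move; the robot and the scene stay as the last step left them, time stands still between calls to the robot, and variables do not carry over. Pictures are saved under pics/ and viewed, at most 10 in all, crops included, and the job is handed in when it is done.

```bash
ls; mkdir -p pics; python3 - <<'E'
from plant import *
import cv2
for n in("scene","top"):
    cv2.imwrite(f"pics/{n}0.png",read_camera(n)[:,:,::-1]); print(n,get_calibration(n))
s=read_state();print(s)
E
```

```text
pics
scene {'fx': 450.8517942409623, 'fy': 450.8517942409623, 'cx': 327.02303826165775, 'cy': 200.8382576365335, 'dist_coeffs': array([-0.02449068,  0.        ,  0.        ,  0.        ,  0.        ]), 'eye': array([ 0.92525366, -0.61480094,  1.2390934 ]), 'orientation': array([-2.5220877 , -0.63210156,  0.17044648])}
top {'fx': 376.4429530640848, 'fy': 376.4429530640848, 'cx': 327.0109255913293, 'cy': 201.52331779045593, 'dist_coeffs': array([-0.06642389,  0.        ,  0.        ,  0.        ,  0.        ]), 'eye': array([0.50289279, 0.02630065, 1.29716275]), 'orientation': array([-2.16511114,  2.21359238, -0.04942298])}
{'t': 0.1, 'q': array([ 1.13555699e+00,  1.31064771e-01,  1.48917962e+00,  1.44989354e-05,
        1.52301418e+00, -8.54129482e-02]), 'dq': array([ 0.00014782, -0.00327834, -0.00104379, -0.00100488,  0.0003184 ,
       -0.00019523]), 'joint_torque': array([ 4.08278247e-04, -5.61345756e+01, -4.93094444e+01,  7.69739645e-02,
        2.91325460e-02, -4.31696253e-05]), 'tool_pos': array([0.20540131, 0.56319163, 0.21769975]), 'orientation': array([-5.46632159e-01, -3.09321990e+00,  2.52243623e-03]), 'force': array([0.33888404, 0.23237621, 0.49823531]), 'wrist_torque': array([-0.01646486,  0.02474795,  0.0117169 ]), 'gripper_force': 0.0, 'opening': 0.09304806183634651}
```

View pics/scene0.png

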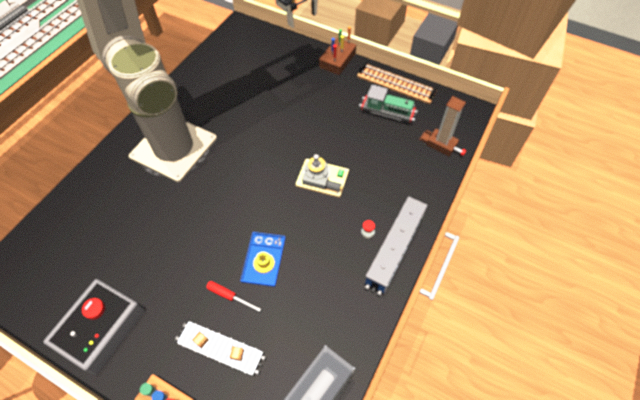

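View pics/top0.png

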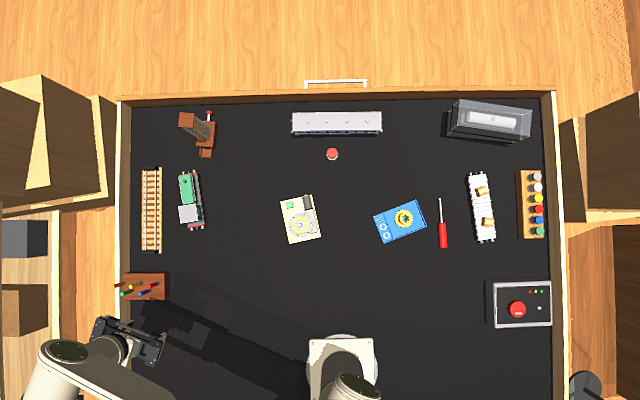

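The scene and top views show the gear at about (404,217) in top and (263,261) in scene. The drive is at (300,225) in top and (317,165) in scene, and the arm isn't hiding either one. Next I'll zoom in.

```bash
python3 - <<'E'
import cv2,numpy as np
t=cv2.imread("pics/top0.png");s=cv2.imread("pics/scene0.png")
def c(im,x,y,w=60,h=60):
    return cv2.resize(im[y:y+h,x:x+w],None,fx=5,fy=5,interpolation=cv2.INTER_CUBIC)
m=np.vstack([np.hstack([c(t,372,190),c(t,272,190)]),np.hstack([c(s,234,228),c(s,293,143)])])
cv2.imwrite("pics/crop0.png",m)
E
```

```text
(no output)
```

View pics/crop0.png

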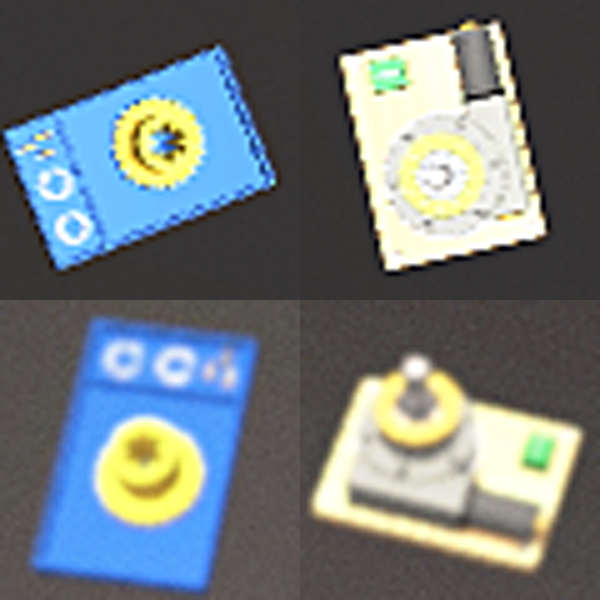

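The crops show the gear's bore star at about (405,218) in the top image. They also show the tray outline, the board outline and the shaft tip (top ≈ (299,225), scene ≈ (316,155)). Now I'll rectify and compute positions.

```bash
cat >h.py <<'E'
import numpy as np,cv2
from scipy.spatial.transform import Rotation as R
from plant import *
def cal(n):
    c=get_calibration(n);K=np.array([[c['fx'],0,c['cx']],[0,c['fy'],c['cy']],[0,0,1.]])
    return K,np.array(c['dist_coeffs']),np.array(c['eye']),R.from_rotvec(c['orientation']).as_matrix()
def back(n,uv,z):
    K,d,e,M=cal(n);p=cv2.undistortPoints(np.array(uv,float).reshape(-1,1,2),K,d)[:,0]
    r=np.c_[p,np.ones(len(p))]@M.T
    return e+r*((z-e[2])/r[:,2])[:,None]
def proj(n,P):
    K,d,e,M=cal(n);return cv2.projectPoints((np.array(P,float).reshape(-1,3)-e)@M,np.zeros(3),np.zeros(3),K,d)[0][:,0]
def tri(a,b):  # least squares from ('scene',uv),('top',uv)
    A=0;B=0
    for n,uv in(("scene",a),("top",b)):
        K,d,e,M=cal(n);p=cv2.undistortPoints(np.array(uv,float).reshape(1,1,2),K,d)[0,0]
        r=M@np.r_[p,1];r/=np.linalg.norm(r);Q=np.eye(3)-np.outer(r,r);A=A+Q;B=B+Q@e
    return np.linalg.solve(A,B)
def rect(n,img,c,z,half,yaw=0,px=.25):
    g=np.arange(-half,half,px)/1e3;X,Y=np.meshgrid(g,-g);P=np.stack([c[0]+X,c[1]+Y,X*0+z],-1)
    uv=proj(n,P).reshape(X.shape+(2,)).astype(np.float32)
    return cv2.remap(img,uv[...,0],uv[...,1],cv2.INTER_CUBIC)
E
python3 - <<'E'
from h import *
t=lambda x,y,ox,oy:((x-2)/5+ox,(y-2)/5+oy)
tc=[t(*p,372,190) for p in[(220,47),(275,183),(62,268),(5,130)]]
P=back("top",tc,.011);print("tray top",P[:,:2].round(4),P.mean(0)[:2])
sc=[t(*p,234,228) for p in[(258,342),(205,590),(32,570),(92,318-300+300)]]
sc=[(x,y-60) for x,y in sc]
P=back("scene",sc,.011);print("tray scene",P[:,:2].round(4),P.mean(0)[:2])
print("hub",back("top",t(168,143,372,190),.045),back("scene",t(145,150,234,228),.045))
print("disc",back("top",t(158,143,372,190),.013),back("scene",t(150,172,234,228),.013))
b=[t(x-300,y,272,190) for x,y in[(340,55),(497,20),(547,235),(387,270)]]
P=back("top",b,.01);d=P[1]-P[2];d2=P[0]-P[3];print("board",P[:,:2].round(4),*[np.degrees(np.arctan2(v[1],v[0])) for v in(d,d2,P[0]-P[1],P[3]-P[2])])
print("tip",back("top",t(137,175,272,190),.116),back("scene",t(115,62,293,143),.116))
print("plate",back("top",t(142,176,272,190),.074),back("scene",t(117,106,293,143),.074))
im={}
for n in("top","scene"):
    im[n]=np.mean([read_camera(n)[:,:,::-1].astype(float) for _ in range(8)],0).astype(np.float32);np.save(n+".npy",im[n])
E
```

```text
tray top [[ 0.5747 -0.2665]
 [ 0.4808 -0.3012]
 [ 0.4265 -0.1536]
 [ 0.5212 -0.1173]] [ 0.50079915 -0.20967178]
tray scene [[ 0.5237 -0.1163]
 [ 0.5786 -0.2678]
 [ 0.4845 -0.3046]
 [ 0.4255 -0.1504]] [ 0.5030697  -0.20976107]
hub [[ 0.50963369 -0.22187325  0.045     ]] [[ 0.51318948 -0.22103809  0.045     ]]
disc [[ 0.50996478 -0.22136908  0.013     ]] [[ 0.51230959 -0.22107356  0.013     ]]
board [[0.5797 0.1999]
 [0.6014 0.0916]
 [0.4536 0.0604]
 [0.4321 0.1701]] 11.926156512720123 11.417827970150702 101.28814113146436 101.11598026357208
tip [[0.49665074 0.12577879 0.116     ]] [[0.4963831  0.12921495 0.116     ]]
plate [[0.49571126 0.1260764  0.074     ]] [[0.49844311 0.12677862 0.074     ]]
```

```bash
python3 - <<'E'
from h import *
T=[]
for n,c in(("top",(.5098,-.2217)),("scene",(.5127,-.221))):
    im=np.load(n+".npy")
    r=rect(n,im,c,.045,25);T.append(cv2.resize(r,(400,400)))
    # search centre & phase with template at z=.045: teeth yellow (R high) at r 8.2..13
    K,d,e,M=cal(n);best=[]
    g=np.arange(-13,13.01,.5);X,Y=np.meshgrid(g,g);rr=np.hypot(X,Y);th=np.arctan2(Y,X)
    for dx in np.arange(-2,2.1,.5):
      for dy in np.arange(-2,2.1,.5):
        uv=proj(n,np.stack([c[0]+(dx+X)/1e3,c[1]+(dy+Y)/1e3,X*0+.045],-1)).reshape(X.shape+(2,)).astype(np.float32)
        v=cv2.remap(im[...,2],uv[...,0],uv[...,1],cv2.INTER_CUBIC)
        m=(rr>8.5)&(rr<12.5);z=(v[m]*np.exp(-6j*th[m])).mean()
        best.append((abs(z),dx,dy,np.degrees(np.angle(z))/6%60,v[m].mean()))
    best.sort(reverse=True);print(n);[print(np.round(b,2)) for b in best[:6]]
    print("centre:",[np.round(b,2) for b in best if b[1]==0==b[2]])
cv2.imwrite("pics/rect.png",np.hstack(T))
E
```

```text
top
[ 26.75   0.5    0.5   27.01 176.41]
[ 26.72   1.     0.5   27.44 177.73]
[ 26.68   0.5    0.    27.1  175.96]
[ 26.63   1.     0.    27.5  177.23]
[ 25.4    0.5    1.    27.01 177.24]
[ 25.38   1.     1.    27.49 178.54]
centre: [array([ 25.08,   0.  ,   0.  ,  26.65, 175.36])]
scene
[  2.98  -1.     0.    27.74 235.98]
[  2.95  -1.    -0.5   27.4  236.34]
[  2.91  -0.5    0.    28.29 236.07]
[  2.88  -1.5    0.    27.27 235.74]
[  2.87  -0.5   -0.5   27.9  236.43]
[  2.86  -1.     0.5   28.03 235.42]
centre: [array([  2.67,   0.  ,   0.  ,  28.92, 235.99])][ WARN:0@0.599] global loadsave.cpp:1063 imwrite_ Unsupported depth image for selected encoder is fallbacked to CV_8U.
```

View pics/rect.png

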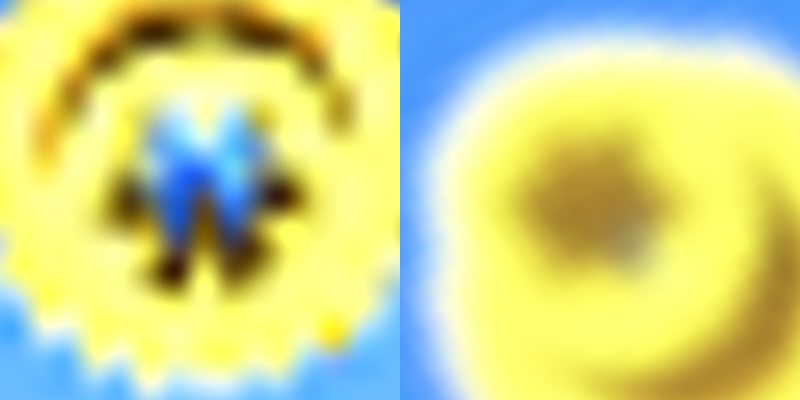

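The rectified views show the bore star. Its teeth point straight up and down, so both cameras give a gear yaw of about 27.3° (mod 60). The gear is at about (0.511,-0.2215), and the drive at (0.497,0.1265) with yaw 11.5°. I'll grip the flats with tool y at -2.7°.

```bash
cat >>h.py <<'E'
def go(x,y,z,yaw,wp=None):
    s=read_state();M=R.from_rotvec(s['orientation']).as_matrix();p=s['tool_pos']
    a=np.radians(yaw);Y=np.array([np.cos(a),np.sin(a),0]);Z=np.array([0,0,-1.]);T=np.c_[np.cross(Y,Z),Y,Z]
    rel=R.from_matrix(M.T@T).as_rotvec()
    print("yaw now",np.degrees(np.arctan2(M[1,1],M[0,1])).round(2),"tiltz",M[:,2].round(4),"pos",p.round(4),"F",np.round(s['force'],1),"op",s['opening'])
    print("row",(M.T@(np.array([x,y,z])-p)/.5).round(4),(rel/(np.pi/2)).round(4))
E
python3 -c "
from h import *
go(.45,.2,.22,24);go(.45,.2,.22,10)"
```

```text
yaw now 69.96 tiltz [ 0.  0. -1.] pos [0.2056 0.5637 0.2187] F [-0.3  0.1 -0.4] op 0.09321559469492366
row [-0.7085 -0.5158 -0.0027] [ 0.     -0.      0.5107]
yaw now 69.96 tiltz [ 0.  0. -1.] pos [0.2056 0.5637 0.2187] F [-0.3  0.1 -0.4] op 0.09321559469492366
row [-0.7085 -0.5158 -0.0027] [ 0.     -0.      0.6662]
```

```bash
python3 -m crank '[[[1,-0.12,-0.09,0,0,0,0.1],[1,-0.24,-0.18,0,0,0,0.2],[1,-0.36,-0.27,0,0,0,0.3],[1,-0.48,-0.36,0,0,0,0.4],[1,-0.6,-0.44,0,0,0,0.5]]]'; python3 -c "
from h import *
go(.511,-.2215,.13,-2.7)"
```

```text
t: 1.52
tool_pos: [0.3787, 0.3013, 0.2189]
orientation: [1.695, 2.645, 0.001]
force: [0.9, 0.7, 0.1]
opening: 0.0932
gripper_force: 0.0
yaw now 24.68 tiltz [ 8.e-04  5.e-04 -1.e+00] pos [0.3787 0.3013 0.2189] F [0.9 0.7 0.1] op 0.09322540702671148
row [-1.0606 -0.1964  0.1776] [ 6.000e-04 -2.000e-04  3.042e-01]
```

```bash
python3 -m crank '[[[1,-0.12,-0.02,0,0,0,0.1],[1,-0.24,-0.04,0,0,0,0.2],[1,-0.36,-0.07,0,0,0,0.3],[1,-0.48,-0.09,0,0,0,0.304],[1,-0.6,-0.11,0,0,0,0.304]]]'; python3 -c "
from h import *
go(.511,-.2215,.10,-2.7)"
```

```text
t: 2.15
tool_pos: [0.4549, 0.0058, 0.2191]
orientation: [2.267, 2.174, 0.002]
force: [1.6, 0.5, 0.7]
opening: 0.0934
gripper_force: 0.0
yaw now -2.41 tiltz [ 0.0013  0.     -1.    ] pos [0.4549 0.0058 0.2191] F [1.6 0.5 0.7] op 0.09335065161238804
row [-0.4496  0.1309  0.2383] [ 0.0008 -0.0001  0.0032]
```

```bash
python3 -m crank '[[[1,-0.12,0.03,0.06,0,0,0],[1,-0.24,0.06,0.12,0,0,0],[1,-0.36,0.1,0.18,0,0,0.003],[1,-0.45,0.131,0.238,0,0,0.003],[1,-0.45,0.131,0.238,0,0,0.003]]]'; python3 -c "
from h import *
for n in('scene','top'): cv2.imwrite('pics/%s1.png'%n,read_camera(n)[:,:,::-1])
a=cv2.imread('pics/scene1.png');b=cv2.imread('pics/top1.png')
f=lambda i,x,y:cv2.resize(i[y:y+100,x:x+80],None,fx=5,fy=5,interpolation=cv2.INTER_CUBIC)
cv2.imwrite('pics/c1.png',np.hstack([f(a,220,200),f(b,365,170)]))
go(.511,-.2215,.02,-2.7)"
```

```text
t: 2.78
tool_pos: [0.5092, -0.222, 0.0966]
orientation: [-2.273, -2.163, 0.003]
force: [-0.6, 0.3, -0.2]
opening: 0.093
gripper_force: 0.0
yaw now -2.78 tiltz [-0.002   0.0012 -1.    ] pos [ 0.5099 -0.2203  0.0985] F [0.9 1.2 0.3] op 0.09303343284864715
row [-0.0024  0.0026  0.1569] [-0.0013 -0.0007 -0.0009]
```

View pics/c1.png

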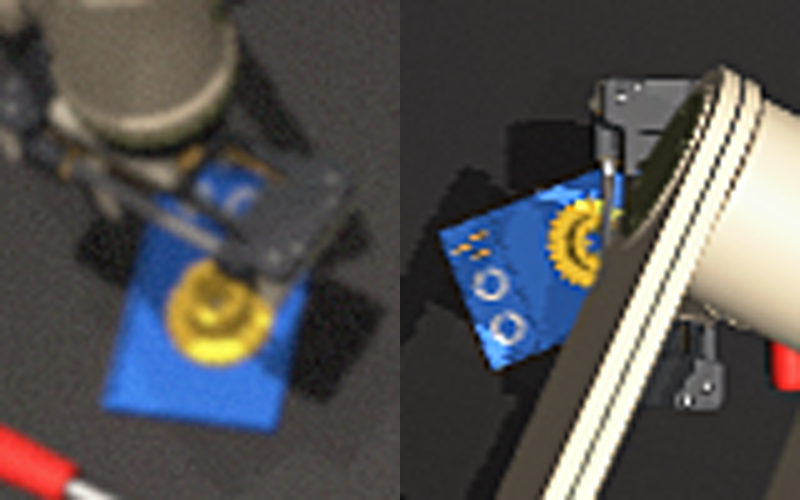

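The gripper is above the gear, straddling the hub. Next I descend and close.

```bash
python3 -m crank '[[[1,-0.001,0.002,0.05,0,0,0],[1,-0.001,0.002,0.1,0,0,0],[1,-0.001,0.002,0.14,0,0,0],[1,-0.001,0.002,0.156,0,0,0],[1,-0.001,0.002,0.156,0,0,0]]]'; python3 -m crank '[[[-1,0,0,0,0,0,0],[-1,0,0,0,0,0,0],[-1,0,0,0,0,0,0],[-1,0,0,0,0,0,0],[-1,0,0,0,0,0,0]]]' 10; python3 -c "
from h import *
go(.511,-.2215,.02,-2.7)"
```

```text
t: 3.5
tool_pos: [0.5116, -0.2198, 0.0217]
orientation: [-2.272, -2.169, 0.0]
force: [0.6, -1.1, 0.5]
opening: 0.0933
gripper_force: 0.0
t: 4.12
tool_pos: [0.5116, -0.2203, 0.0217]
orientation: [2.273, 2.169, 0.0]
force: [-0.3, 0.1, 0.6]
opening: 0.0475
gripper_force: 0.0
yaw now -2.67 tiltz [ 0. -0. -1.] pos [ 0.5116 -0.2203  0.0217] F [-0.3  0.1  0.6] op 0.047457021120574996
row [-0.0024 -0.0011  0.0034] [0.     0.     0.0003]
```

```bash
python3 -m crank '[[[-1,0,0,0.002,0,0,0],[-1,0,0,0.002,0,0,0],[-1,0,0,0.002,0,0,0],[-1,0,0,0.002,0,0,0],[-1,0,0,0.002,0,0,0]]]' 10;  python3 -m crank '[[[-0.2,0,0,0,0,0,0],[0.4,0,0,0,0,0,0],[0.4,0,0,0,0,0,0.1],[0.4,0,0,0,0,0,0.2],[0.4,0,0,0,0,0,0.3]]]';  python3 -m crank '[[[0.4,0,0,0,0,0,0.1],[0.4,0,0,0,0,0,0.2],[0.4,0,0,0,0,0,0.3],[0.4,0,0,0,0,0,0.367],[0.4,0,0,0,0,0,0.367]]]'; python3 -c "
from h import *
go(.511,-.2215,.02,-62.7)"
```

```text
t: 4.75
tool_pos: [0.5117, -0.2203, 0.0208]
orientation: [2.272, 2.169, 0.0]
force: [-1.3, 0.6, 3.0]
opening: 0.0379
gripper_force: 10.0
t: 5.38
tool_pos: [0.5113, -0.2201, 0.0202]
orientation: [-2.72, -1.571, 0.001]
force: [0.1, -0.2, -0.2]
opening: 0.0645
gripper_force: 0.0
t: 6.0
tool_pos: [0.5114, -0.2201, 0.0202]
orientation: [-3.052, -0.742, 0.001]
force: [0.4, 0.9, 0.5]
opening: 0.0652
gripper_force: 0.0
yaw now -62.66 tiltz [-5.e-04  3.e-04 -1.e+00] pos [ 0.5114 -0.2201  0.0202] F [0.4 0.9 0.5] op 0.06518241961006681
row [-0.0019  0.0021  0.0005] [-0.0003  0.0002  0.0004]
```

```bash
python3 -m crank '[[[-1,0,0,0,0,0,0],[-1,0,0,0,0,0,0],[-1,0,0,0,0,0,0],[-1,0,0,0,0,0,0],[-1,0,0,0,0,0,0]]]' 10;  python3 -m crank '[[[-1,0,0,0,0,0,0],[-1,0,0,0,0,0,0],[-1,0,0,-0.02,0,0,0],[-1,0,0,-0.1,0,0,0],[-1,0,0,-0.2,0,0,0]]]' 45; python3 -c "
from h import *
go(.497,.1265,.145,-78.5)"
```

```text
t: 6.62
tool_pos: [0.5116, -0.2203, 0.0206]
orientation: [3.053, 0.742, -0.0]
force: [0.4, 1.3, -0.3]
opening: 0.0384
gripper_force: 10.0
t: 7.25
tool_pos: [0.5106, -0.2197, 0.1211]
orientation: [-3.051, -0.741, 0.003]
force: [2.2, -0.8, -0.7]
opening: 0.0376
gripper_force: 45.0
yaw now -62.7 tiltz [-0.0023  0.0013 -1.    ] pos [ 0.5106 -0.2197  0.1211] F [ 2.2 -0.8 -0.7] op 0.037590714692315494
row [ 0.2933 -0.6279 -0.0469] [-0.0013  0.0011  0.1755]
```

```bash
python3 -m crank '[[[-1,0,0,-0.06,0,0,0],[-1,0.05,-0.11,-0.06,0,0,0.05],[-1,0.1,-0.22,-0.06,0,0,0.1],[-1,0.15,-0.33,-0.06,0,0,0.15],[-1,0.2,-0.44,-0.06,0,0,0.175]]]'; python3 -c "
from h import *
go(.497,.1265,.15,-78.5)"
```

```text
t: 7.88
tool_pos: [0.4994, 0.0228, 0.1516]
orientation: [3.126, 0.312, 0.002]
force: [0.6, 0.1, -0.5]
opening: 0.0378
gripper_force: 45.0
yaw now -78.59 tiltz [ 0.0013  0.     -1.    ] pos [0.4994 0.0228 0.1516] F [ 0.6  0.1 -0.5] op 0.03782445463104384
row [ 0.0363 -0.2042  0.0032] [ 0.0002 -0.0008 -0.001 ]
```

```bash
python3 -m crank '[[[-1,0.018,-0.1,0,0,0,0],[-1,0.036,-0.19,0,0,0,0],[-1,0.036,-0.204,0,0,0,0],[-1,0.036,-0.204,0,0,0,0],[-1,0.036,-0.204,0,0,0,0]]]'; python3 -c "
from h import *
for n in('scene','top'): cv2.imwrite('pics/%s2.png'%n,read_camera(n)[:,:,::-1])
a=cv2.imread('pics/scene2.png');b=cv2.imread('pics/top2.png')
f=lambda i,x,y:cv2.resize(i[y:y+60,x:x+48],None,fx=8,fy=8,interpolation=cv2.INTER_CUBIC)
cv2.imwrite('pics/c2.png',np.hstack([f(a,293,120),f(b,275,195)]))
s=read_state();g=s['tool_pos']-[0,0,.0175]
print('gear disc centre proj',proj('scene',[g+[0,0,.005],[.497,.1265,.116],[.497,.1265,.074]]),proj('top',[g+[0,0,.005]]))
go(.497,.1265,.13,-78.5)"
```

```text
t: 8.5
tool_pos: [0.497, 0.1235, 0.1508]
orientation: [3.125, 0.314, 0.0]
force: [0.2, -0.9, -0.4]
opening: 0.038
gripper_force: 45.0
gear disc centre proj [[314.75362368 151.98398461]
 [315.35362941 155.68716176]
 [315.5621346  163.689017  ]] [[299.15276549 224.52554689]]
yaw now -78.55 tiltz [ 1.e-04 -2.e-04 -1.e+00] pos [0.497  0.1234 0.1507] F [ 0.6  0.4 -0.1] op 0.03771829927689732
row [ 0.0012 -0.006   0.0414] [ 0.0001 -0.     -0.0006]
```

View pics/c2.png

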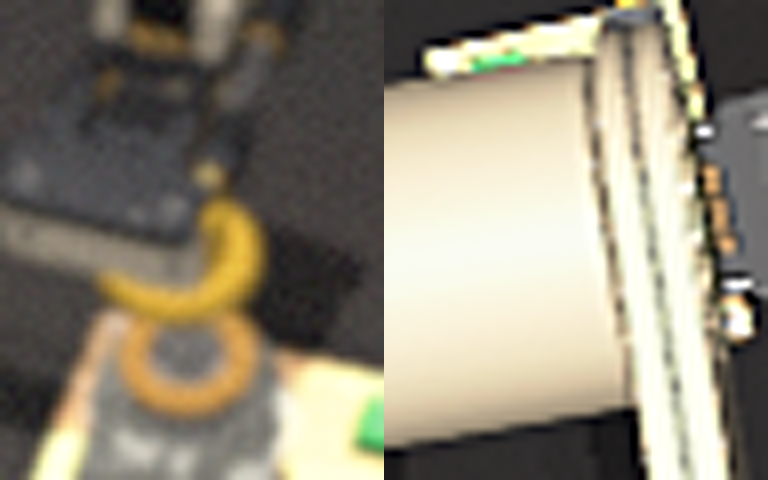

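In the scene crop the held gear disc is at about (316,152), above the brass plate at (316.7,164.7), and the remaining offset matches the camera bias. After correcting for that bias the shaft is at about (0.497,0.128). I'll shift and feel my way down.

```bash
python3 -m crank '[[[-1,0.002,-0.009,0.01,0,0,0],[-1,0.002,-0.009,0.02,0,0,0],[-1,0.002,-0.009,0.03,0,0,0],[-1,0.002,-0.009,0.04,0,0,0],[-1,0.002,-0.009,0.046,0,0,0]]]';python3 -c "
from h import *
go(.497,.128,.11,-78.5);print(read_state()['wrist_torque'])"
```

```text
t: 9.22
tool_pos: [0.4985, 0.1287, 0.1301]
orientation: [3.124, 0.316, 0.005]
force: [-6.9, -5.2, 26.7]
opening: 0.0381
gripper_force: 45.0
yaw now -78.46 tiltz [ 3.6e-03 -9.0e-04 -1.0e+00] pos [0.4985 0.1287 0.1301] F [-6.9 -5.2 26.7] op 0.038108342863227125
row [-0.0033  0.0007  0.0401] [ 0.001  -0.0021  0.0005]
[-1.16280769  1.57650047 -0.06263989]
```

```bash
python3 -m crank '[[[-1,0,0,-0.008,0,0,0],[-1,-0.004,0.002,-0.008,0,0,0],[-1,-0.004,0.002,0,0,0,0],[-1,-0.004,0.002,0.004,0,0,0],[-1,-0.004,0.002,0.008,0,0,0]]]';python3 -c "
from h import *
go(.497,.128,.11,-78.5);print(read_state()['wrist_torque'])"
```

```text
t: 9.85
tool_pos: [0.4977, 0.127, 0.1252]
orientation: [3.124, 0.315, 0.009]
force: [7.0, -5.9, 5.9]
opening: 0.038
gripper_force: 45.0
yaw now -78.47 tiltz [ 0.0059 -0.0013 -1.    ] pos [0.4977 0.127  0.1252] F [ 7.  -5.9  5.9] op 0.03801994477436045
row [-0.0011 -0.0024  0.0305] [ 0.0016 -0.0035  0.0004]
[-1.19841967 -1.26386028  0.01393945]
```

```bash
python3 -m crank '[[[-1,0.001,0.001,0,0,0,0],[-1,0.001,0.001,0.006,0,0,0],[-1,0.001,0.001,0.012,0,0,0],[-1,0.001,0.001,0.018,0,0,0],[-1,0.001,0.001,0.024,0,0,0]]]';python3 -c "
from h import *
go(.497,.128,.1,-78.5);print(read_state()['wrist_torque'])"
```

```text
t: 10.48
tool_pos: [0.498, 0.1265, 0.1129]
orientation: [3.124, 0.315, 0.008]
force: [6.2, -5.1, 5.5]
opening: 0.038
gripper_force: 45.0
yaw now -78.48 tiltz [ 0.0051 -0.0014 -1.    ] pos [0.498  0.1265 0.1129] F [ 6.2 -5.1  5.5] op 0.03798502792987854
row [-0.0014 -0.0035  0.0257] [ 0.0015 -0.003   0.0003]
[-1.12956048 -1.10066415 -0.04186421]
```

```bash
python3 -m crank '[[[-1,0.001,0.001,0,0,0,0],[-1,0.0016,0.0024,0.006,0,0,0],[-1,0.0016,0.0024,0.012,0,0,0],[-1,0.0016,0.0024,0.016,0,0,0],[-1,0.0016,0.0024,0.02,0,0,0]]]';python3 -c "
from h import *
go(.497,.128,.1,-78.5);print(read_state()['wrist_torque'])"
```

```text
t: 11.1
tool_pos: [0.4981, 0.1263, 0.1022]
orientation: [3.125, 0.316, 0.005]
force: [7.2, -2.1, 3.4]
opening: 0.0379
gripper_force: 45.0
yaw now -78.46 tiltz [ 0.0031 -0.     -1.    ] pos [0.4981 0.1263 0.1022] F [ 7.2 -2.1  3.4] op 0.03790613594511242
row [-0.0015 -0.0038  0.0045] [ 0.0004 -0.0019  0.0005]
[-0.4375577  -1.03170999 -0.03312271]
```

Well below the spline tops with little force, so the splines have meshed. Continuing down.

```bash
python3 -m crank '[[[-1,0.001,0.0006,0.004,0,0,0],[-1,0.001,0.0006,0.008,0,0,0],[-1,0.001,0.0006,0.012,0,0,0],[-1,0.001,0.0006,0.016,0,0,0],[-1,0.001,0.0006,0.02,0,0,0]]]';python3 -m crank '[[[-1,0,0,0.003,0,0,0],[-1,0,0,0.006,0,0,0],[-1,0,0,0.009,0,0,0],[-1,0,0,0.012,0,0,0],[-1,0,0,0.014,0,0,0]]]';python3 -c "
from h import *
go(.497,.128,.0835,-78.5);print(read_state()['wrist_torque'])"
```

```text
t: 11.72
tool_pos: [0.4982, 0.1263, 0.0919]
orientation: [3.126, 0.316, 0.003]
force: [5.6, -1.4, 3.0]
opening: 0.0377
gripper_force: 45.0
t: 12.35
tool_pos: [0.4982, 0.1263, 0.0854]
orientation: [3.126, 0.316, 0.003]
force: [2.8, -1.5, 9.0]
opening: 0.0377
gripper_force: 45.0
yaw now -78.45 tiltz [ 2.1e-03  2.0e-04 -1.0e+00] pos [0.4982 0.1263 0.0854] F [ 2.8 -1.5  9. ] op 0.03765735627702609
row [-0.0017 -0.0039  0.0038] [ 0.0002 -0.0013  0.0005]
[-0.30817133 -0.43282331  0.00500479]
```

```bash
python3 -m crank '[[[-1,0,0,0.001,0,0,0],[-1,0,0,0.002,0,0,0],[-1,0,0,0.003,0,0,0],[-1,0,0,0.004,0,0,0],[-1,0,0,0.004,0,0,0]]]';python3 -m crank '[[[-1,0,0,0.0005,0,0,0],[-1,0,0,0.001,0,0,0],[-1,0,0,0.0015,0,0,0],[-1,0,0,0.002,0,0,0],[-1,0,0,0.002,0,0,0]]]'
```

```text
t: 12.98
tool_pos: [0.4982, 0.1263, 0.0836]
orientation: [3.126, 0.316, 0.003]
force: [4.0, -1.8, 8.4]
opening: 0.0376
gripper_force: 45.0
t: 13.6
tool_pos: [0.4983, 0.1263, 0.0835]
orientation: [3.126, 0.316, 0.004]
force: [-1.0, -2.7, 16.5]
opening: 0.0377
gripper_force: 45.0
```

```bash
python3 -m crank '[[[-1,0,0,0.0005,0,0,0],[-1,0,0,0.001,0,0,0],[-1,0,0,0.0015,0,0,0],[-1,0,0,0.0015,0,0,0],[-1,0,0,0.0015,0,0,0]]]' 55;python3 -c "
from h import *
im=np.mean([read_camera('scene')[:,:,::-1].astype(float) for _ in range(6)],0).astype(np.uint8)
cv2.imwrite('pics/c3.png',cv2.resize(im[120:200,280:360],None,fx=7,fy=7,interpolation=cv2.INTER_CUBIC))
go(.497,.128,.0835,-78.5)"
```

```text
t: 14.22
tool_pos: [0.4984, 0.1263, 0.0835]
orientation: [3.125, 0.316, 0.004]
force: [-4.3, -3.7, 23.4]
opening: 0.0376
gripper_force: 55.0
yaw now -78.44 tiltz [ 0.0023  0.     -1.    ] pos [0.4984 0.1263 0.0835] F [-3.9 -3.1 22.7] op 0.03768744920254975
row [-0.002  -0.0039 -0.    ] [ 0.0003 -0.0015  0.0006]
```

View pics/c3.png

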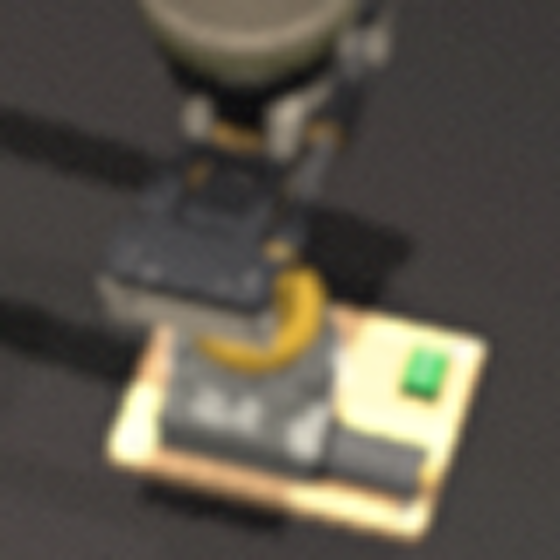

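The gear is seated on the gearbox at about (317,166), and the brass plate is hidden beneath it. The stop is solid at z = 0.0835 as predicted, with 23 N of push. Handing in.

```bash
python3 -c "
from plant import *
print(close_job())"
```

```text
the job is handed in; nothing more can be done
None
```

The gear is on the shaft with its splines meshed, and the gripper is still holding it pressed against the shoulder with about 23 N down and 55 N grip; I handed the job in at about 14.5 s. The hard stop came at the height I predicted, but the clutch travel itself can't be read.

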